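# Fit a fresh filter cassette into the desk air cleaner

## Task

Fit the filter cassette into the open bay on top of the desk air cleaner: hook its blue tongue under the blue lip, then swing the other end down until the orange catch has snapped shut over it and the cassette lies flat and fully home. Be gentle with the cassette and the cleaner (a light push is enough, never force it), do not knock the cup, mouse or stapler, and let go at the end.

Things in the scene. Friction and masses are not known exactly. Their poses are not given: they have to be found in the camera images.
- housing: Desk air cleaner, fixed: white box 242 (x) x 150 (y) x 64 mm tall; origin: centre of its underside, on the desk; z up. In its top sits a grey filter carrier, stuck fast, centred in y, but off-centre in x by e = -14 to 14 mm, differently each time (not measured: find it by sight or feel); over 20 N breaks it. Its -x end, with the lip, faces the robot (turned up to 0.35 rad).
- bay_floor (a point): Point at the height of the bay's floor (x = 0, y = 0, z = 50 mm in the cleaner's frame). The carrier's bay is 96 mm wide (y -48 to 48), from a rigid end stop at x = e - 80 to the end wall at x = e + 61.5 mm (e = the carrier's unknown offset); rims at z = 64. Fully home the cassette's origin is at about x = e - 1, y = 0, z = 50 (x, y free by 1 to 2 mm), top flush with the rims
- cassette: Filter cassette, loose, 0.11 to 0.23 kg, flat on the desk: black frame 120 (x) x 90 (y) x 14 mm, white pleats on top. Origin: centre of the frame's underside; z up, x from the tongue to the free end. Fully home its axes are parallel to the cleaner's
- tab_top (a point): Top centre of the orange upright grip tab on the cassette, at x = 10, y = 0, z = 50 mm in its frame: the tab is 10 mm thick (x 5 to 15), 50 mm wide (y -25 to 25) and stands from z = 14 to 50
- tongue_tip (a point): Middle of the lower edge of the blue tongue's tip, at x = -78, z = 0 mm in the cassette's frame; the tongue is 18 mm long, 70 wide, 5 thick (z 0 to 5). The carrier's blue lip covers the bay from x = e - 80 to e - 71, underside 9.5 mm above the floor. The tongue goes under with the free end raised 0.18 to 0.32 rad (0.23 is good): flatter, it meets the catch; steeper, it jams
- free_edge (a point): Middle of the lower edge of the cassette's free end (x = 60, z = 0 mm in its frame). End play in the bay is 3.5 mm: with the tongue not pushed to the end stop, this end strikes the end wall
- catch (a joint): Orange sprung catch, 30 mm wide, at the middle of the bay's +x end; slides outward (+x): 0 home, 0.009 m fully back. Nose at x = e + 54.5 mm, 17 mm above the bay floor, top 23 mm above it. The free end coming down pushes it back 4 to 6 mm, then it snaps to below 0.003 over the frame. Spring 1.2 N plus 0.4 N per mm; some 3 to 10 N down on the free end passes it
- cup: Paper coffee cup with white lid, loose, 88 mm wide, 118 mm tall; origin at the centre of its underside; bystander
- mouse: Black computer mouse, loose, 105 x 60 x 34 mm; origin at the centre of its underside; bystander
- stapler: Red and black stapler, loose, 40 (x) x 130 (y) x 46 mm; origin at the centre of its underside; bystander
Things that resemble listed ones, but are neither listed nor needed, are in the scene too. Leave any green or red look-alike of the cassette alone.

How it is judged (in metres and radians):
On the way, in this order (a step that is already met when the one before it is completed fails the run):
1. the tongue is down in the lip end of the bay while the free end is still raised (x of tongue_tip in the frame of housing below -0.055 m and z of tongue_tip in the frame of housing between 0.046 and 0.0565 m and angle between cassette's own z axis and vertical between 0.08 and 0.5 rad), for 0.1 s.
2. the free end is swung down and the catch has snapped over it (x of tongue_tip in the frame of housing between -0.098 and -0.06 m and z of tongue_tip in the frame of housing between 0.046 and 0.0525 m and z of free_edge in the frame of housing between 0.046 and 0.0525 m and angle between the x axis of cassette and the x axis of housing, either way round below 0.06 rad and angle between cassette's own z axis and vertical below 0.04 rad and value of joint catch below 0.003 m), for 0.2 s.
At the end, for the whole second after the job is handed in: The cassette lies in the bay: tongue tip 60 to 98 mm from the cleaner's middle on the lip side (so under the lip), both ends within 2.5 mm of the bay floor, lengthwise within 0.06 rad of the cleaner and level within 0.04 rad, the catch snapped back to below 3 mm, the cassette at rest and released (all of step 2 and linear speed of cassette below 0.01 m/s and angular speed of cassette below 0.1 rad/s and contact force between the fingers and cassette below 0.1 N); the robot touches nothing.
It fails at once if the cassette is forced against the air cleaner with more than 20 N (contact force between cassette and housing above 20 N).
It fails at once if the robot strikes or presses the air cleaner with more than 15 N (contact force between any of the arm, the fingers and housing above 15 N).
It fails at once if the cup, mouse or stapler is knocked (moved more than 15 mm) (distance of any of cup, mouse, stapler from where it was at the start of the episode above 0.015 m).
It fails at once if the cup is tipped (angle between cup's own z axis and vertical above 0.3 rad).
It also fails if it takes over 53 s, if anything falls off the work surface, if the arm or the gripper's body presses on something with over 40 N, if the wrist force passes 120 N, or if a joint passes its speed limit or range.

## Robot

A 6-joint arm with a two-finger parallel gripper is mounted at the origin on the work surface. World frame = base frame: x ahead of the robot, y to its left, z up, the work surface at z = 0. Lengths are in mm, angles in rad, forces in N, time in s.
With the tool pointing down it reaches from about 275 to 750 mm from the base axis. Payload 10.2 kg.
Tool frame: the origin (TCP) lies midway between the tips of the shut fingers; the grasp point (between the pads) lies grip_depth behind it (grip_depth is the distance from the TCP to the grasp point, in mm); z points along the fingers, y is the line along which they close (so a half turn about z gives the same grasp; the last joint's range is limited). The gripper opens to 85 mm and grips with 20 to 120 N. Pads are 22 mm wide; open, the fingers measure 114 mm over their backs; the gripper's body (76 mm by 85 mm) begins 54 mm behind the grasp point. The pads swing forward as they close: fully open they stand 13 mm farther back than shut.
Start: joints at [0.968, 0.313, 1.498, -0, 1.331, -0.223], TCP at [194.649, 487.589, 231.294] pointing down, gripper open.
Joint ranges: [-2.94, 2.94], [-0.97, 2.17], [0.19, 2.56], [-1.23, 4.37], [0.02, 3.11], [-2.88, 2.88]. Speed limits (rad/s): [2.39, 2.39, 3.01, 3.14, 3.14, 3.14].

## Interface

Orientations are given as a unit quaternion [w, x, y, z].
In Python, from rig import * gives the robot as it stands.
- The arm moves only by the tool servo_tool, never from a script. Its argument "commands" is a list of rows, each a list of 3 entries, a list of its own where there are three numbers: the gripper command: -1 is fully open, 1 is shut, values between are in proportion, then the shift along the tool's x, y, z in m, then the turn, a rotation vector about the tool's x, y, z in units of 6 degrees (1.0 is 6 degrees). In form: [[grip, [dx, dy, dz], [ax, ay, az]], ...]. A call has 1 to 10 rows; each row shifts and turns the commanded pose from where the row before left it, along the tool's axes as they then stand; what a row does not reach is not made up. A row lasts 1/12 s, in which the tool goes at most 41.7 mm and 7.16 degrees, less where a joint would pass 70% of its speed; a pose out of reach is approached as far as the arm can. A call is refused whole if a number of a shift passes 0.0417 or a number of a turn 1, either way. A call with a gripper value outside its range is refused whole. The fingers move at their own pace and stop on an object; "squeeze" is the grip in N (left out, the last holds). Time passes only in rows, so rows that do not move let the fingers close. It gives the time, the measured TCP pose, the force, the opening and the grip force at its end, in the units of the state.
- sense(): the state, without advancing time (a new reading comes with each control period).
- capture(name): name is "scene" or "top" or "wrist"; returns a dict with "pixels" (420x560x3 uint8, red, green, blue), "z_map" (420x560 float32, mm along the optical axis (not along the pixel's ray), 0 where there is no reading), "fx", "fy", "cx", "cy" (pixels), "rvec" (rotation vector, rad) and "tvec" (3), from world to camera coordinates, as OpenCV has them; the wrist camera has in their place "T_tool_cam" (4x4, takes a point from camera to tool coordinates, whose origin is the TCP and whose axes are the flange's). Camera axes: x right, y down, z forward; pixel columns grow to the right and rows downward; lengths in mm; the calibration is good to about 2 mm. A picture is of the moment at which its call begins: read the wrist's pose just before it.
- finish_job(): hands the job in; it is judged then, once.
The state is a dict: "time_s": time; "joints": joint angles; "dq": joint speeds; "tau": joint torques, N m; "eef_pos": TCP position; "ee_rot": TCP orientation; "force": force on the tool from outside, world axes, zero at the start; "wrist_torque": the same for the moment, N m; "grip_width": opening from 0.0 (shut) to 1.0 (fully open); "grip_force": force on a finger pad.
Only numpy, scipy, OpenCV 4.12 (cv2) and the standard library are available. Lean on these libraries where they do the work, as an engineer would, in place of code of your own. Each camera call takes 0.05 s, during which the arm holds its last target. There are 200 camera calls.

## Working session

There is one attempt and no reset: what is moved stays moved. The work goes in short steps, Python scripts to look and compute and a tool call to move; the robot and the scene stay as the last step left them, time stands still between calls to the robot, and variables do not carry over. Pictures are saved under pics/ and viewed, at most 10 in all, crops included, and the job is handed in when it is done.

Besides the shell and the picture viewer there is one more tool, called after "Request:" by a JSON object that holds its "method" and its "body". servo_tool: Moves the arm, as the interface text tells. Its arguments: {"type":"object","properties":{"commands":{"type":"array"},"squeeze":{"type":"number"}},"required":["commands"]}

```bash
mkdir -p pics; ls; python3 - <<'E'
from rig import *
import cv2,numpy as np
s=sense();print(s)
for n in("scene","top"):
    c=capture(n);cv2.imwrite(f"pics/{n}0.png",c["pixels"][:,:,::-1]);np.savez(f"{n}0.npz",**c)
    print(n,c["fx"],c["cx"],c["cy"],c["rvec"],c["tvec"])
E
```

```text
pics
{'time_s': 0.0, 'joints': array([ 9.67568511e-01,  3.13406343e-01,  1.49845071e+00,  5.62054942e-06,
        1.33100277e+00, -2.23373748e-01]), 'dq': array([-1.16259529e-03, -7.35634361e-05,  2.78092744e-04,  1.55673227e-03,
       -2.44278525e-04, -3.37223533e-04]), 'tau': array([-8.40213324e-04, -4.12272871e+01, -2.59732229e+01, -2.58801983e-04,
        4.28233747e-03,  2.04252564e-05]), 'eef_pos': array([194.50581787, 487.35572668, 230.75228828]), 'ee_rot': array([-2.56969531e-04,  1.88787861e-01,  9.82017689e-01, -5.79141882e-04]), 'force': array([-0.01122245, -0.06712284,  0.17841008]), 'wrist_torque': array([-0.04356439, -0.001205  , -0.03293865]), 'grip_force': 0.0, 'grip_width': 1.0028504213829783}
scene 382.36583858763055 281.97510697215677 211.5487429530476 [ 1.29946527  2.25687328 -0.92492139] [ 283.551635   -311.23728066 1462.28227087]
top 398.5965359843384 277.01141226568933 204.3797158180748 [ 2.1875011  -2.14482671  0.09921613] [ -13.37983153  549.69245623 1129.03177436]
```

View pics/scene0.png

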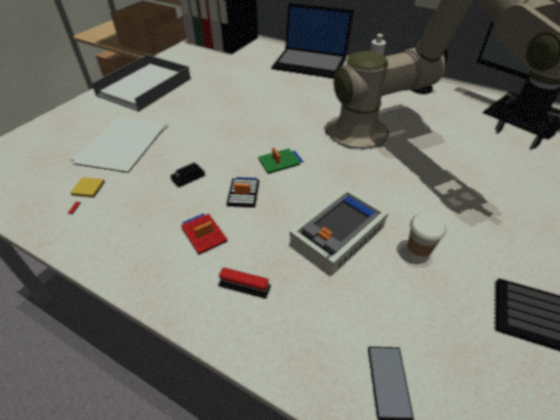

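View pics/top0.png

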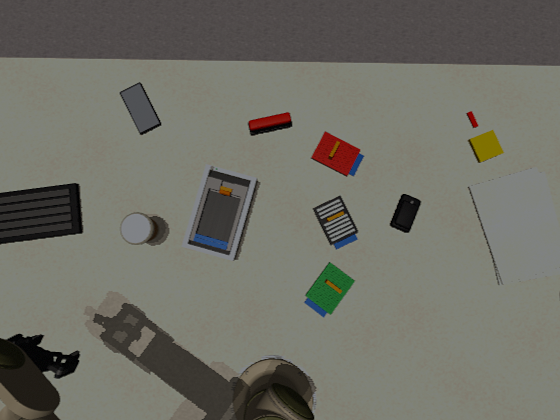

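The scene and top views show three similar cassettes. In the top image they are black with white pleats at (336,220), red at (337,153) and green at (330,288). I choose the black one; its blue tongue is at (345,241) and its tab at (335,216). The housing is at (222,212), with its lip at (210,241) and its orange catch at (226,191). The cup is at (140,228), the mouse at (405,212) and the stapler at (270,123).

```bash
cat > h.py <<'E'
import cv2,numpy as np
from scipy.spatial.transform import Rotation as R
def load(n): return dict(np.load(n,allow_pickle=True))
def ray(c,uv,z):
    uv=np.atleast_2d(np.asarray(uv,float)); Rm=cv2.Rodrigues(c["rvec"])[0]; o=-Rm.T@c["tvec"].ravel()
    d=np.c_[(uv[:,0]-c["cx"])/c["fx"],(uv[:,1]-c["cy"])/c["fy"],np.ones(len(uv))]@Rm
    return o+d*((z-o[2])/d[:,2])[:,None]
def cloud(c):
    v,u=np.mgrid[:420,:560]; z=c["z_map"]; Rm=cv2.Rodrigues(c["rvec"])[0]
    p=np.stack([(u-c["cx"])/c["fx"]*z,(v-c["cy"])/c["fy"]*z,z],-1)
    return (p-c["tvec"].ravel())@Rm
def mask(c,k):
    h=cv2.cvtColor(np.ascontiguousarray(c["pixels"]),cv2.COLOR_RGB2HSV)
    r=dict(blue=((100,120,50),(125,255,255)),orange=((8,150,90),(20,255,255)))[k]
    return cv2.inRange(h,*r)
def blobs(m,mn=15):
    n,l,s,ce=cv2.connectedComponentsWithStats(m)
    return [(l==i,s[i],ce[i]) for i in range(1,n) if s[i][4]>=mn]
E
python3 - <<'E'
from h import *
c=load("top0.npz");P=cloud(c)
for k in("orange","blue"):
    for m,s,ce in blobs(mask(c,k)):
        zs=np.median(P[m],0)
        print(k,s,ce.round(1),"med xyz",zs.round(0),"zmax",P[m][:,2].max().round(0))
        v,u=np.nonzero(m); print("   rect",[np.round(x,1) for x in cv2.minAreaRect(np.c_[u,v].astype(np.float32))[:2]], cv2.minAreaRect(np.c_[u,v].astype(np.float32))[2])
# housing: points with z 55..72
m=((P[...,2]>54)&(P[...,2]<74)); m[:, :180]=0; m[:,265:]=0; m[:160]=0;m[265:]=0
pts=P[m][:,:2].astype(np.float32); print("housing top",cv2.minAreaRect(pts),np.median(P[m][:,2]))
# cassette frame z 8..25
m=((P[...,2]>8)&(P[...,2]<25)); m2=np.zeros_like(m);m2[190:250,308:362]=m[190:250,308:362]
print("cassette",cv2.minAreaRect(P[m2][:,:2].astype(np.float32)))
for n,uv,z in(("cup",(137,228),118),("mouse",(405,212),34),("stap",(270,123),46)): print(n,ray(c,uv,z))
im=c["pixels"][185:305,290:370,::-1]; a=cv2.resize(im,None,fx=4,fy=4,interpolation=2)
b=cv2.resize(c["pixels"][160:265,180:265,::-1],(388,480),interpolation=2)
cv2.imwrite("pics/crop1.png",np.hstack([a,b]))
E
```

```text
orange [329 141  11  16  59] [334.2 148.4] med xyz [ 716. -165.   49.] zmax 55.0
   rect [array([334.3, 148.4]), array([ 4.1, 16.6])] 28.300756454467773
orange [219 186  13   9  80] [224.7 190.4] med xyz [583. 145.  68.] zmax 76.0
   rect [array([225.1, 190.5]), array([11.6,  7.3])] 14.03624439239502
orange [327 211  17  10  44] [335.6 215.5] med xyz [ 518. -169.   50.] zmax 54.0
   rect [array([335.1, 215.8]), array([ 3. , 17.5])] 65.224853515625
orange [326 281  15  12  44] [333.3 286.2] med xyz [ 322. -165.   51.] zmax 57.0
   rect [array([333.3, 286. ]), array([17.8,  2.8])] 34.99201965332031
blue [349 154  15  22 114] [355.9 164.3] med xyz [ 675. -235.    5.] zmax 1178.0
   rect [array([356. , 164.5]), array([ 4.9, 22.4])] 26.56505012512207
blue [194 233  34  17 264] [210.3 241.2] med xyz [440. 182.  65.] zmax 71.0
   rect [array([210.5, 241.2]), array([33.5,  8.1])] 15.945394515991211
blue [334 234  23  15 136] [345.2 241.1] med xyz [ 448. -204.    6.] zmax 1178.0
   rect [array([345.1, 241.2]), array([ 5.8, 23.3])] 63.43495178222656
blue [305 298  22  19 136] [315.2 307. ] med xyz [ 257. -118.    6.] zmax 11.0
   rect [array([315.1, 307. ]), array([23.8,  5.6])] 37.405357360839844
housing top ((522.9536743164062, 158.3719940185547), (151.64149475097656, 242.4064483642578), 75.76558685302734) 64.31341505970664
cassette ((510.8129577636719, -197.29965209960938), (138.63380432128906, 137.15106201171875), 24.17780876159668)
cup [[470.34934814 368.2688149  118.        ]]
mouse [[ 534.30495978 -370.63918043   34.        ]]
stap [[785.91794577  22.49211811  46.        ]]
```

View pics/crop1.png

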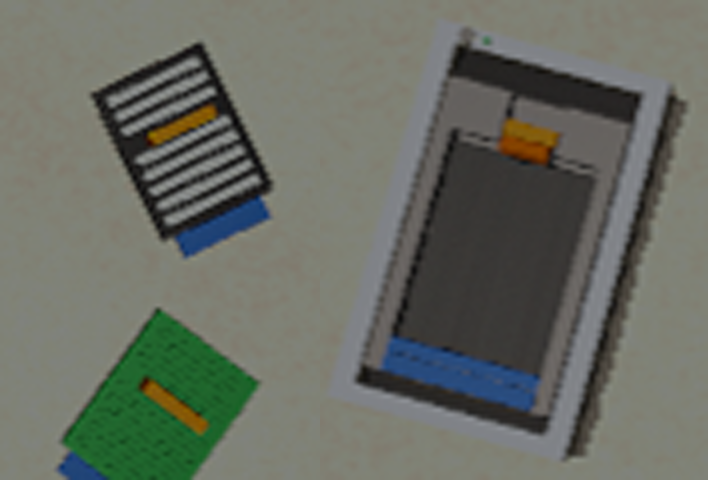

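The crop confirms the choice: a black frame with white pleats, an orange tab and a blue tongue at its lower right. The bay's lip is at bottom and its catch at top. The sizes agree: tab to tongue measures 78 mm, and the housing 151 x 242 mm.

Request:
{"method": "servo_tool", "body": {"commands": [[-1,[0,0,0],[0,0,0.99]],[-1,[0,0,0],[0,0,0.99]],[-1,[0,0,0],[0,0,0.99]],[-1,[0,0,0],[0,0,0.99]],[-1,[0,0,0],[0,0,0.99]],[-1,[0,0,0],[0,0,0.99]],[-1,[0,0,0],[0,0,0.99]],[-1,[-0.04,0,0],[0,0,0]],[-1,[-0.04,0,0],[0,0,0]],[-1,[-0.04,0,0],[0,0,0]]]}}

```text
time_s: 0.93
eef_pos: [248.4, 379.0, 230.7]
ee_rot: [-0.0, 0.524, 0.852, -0.001]
force: [2.0, 0.8, -0.1]
grip_width: 1.001
grip_force: 0.0
```

Request:
{"method": "servo_tool", "body": {"commands": [[-1,[-0.04,0,0],[0,0,0]],[-1,[-0.04,0,0],[0,0,0]],[-1,[-0.04,0,0],[0,0,0]],[-1,[-0.04,0,0],[0,0,0]],[-1,[-0.04,0,0],[0,0,0]],[-1,[-0.04,0,0],[0,0,0]],[-1,[-0.04,0,0],[0,0,0]],[-1,[-0.04,0,0],[0,0,0]],[-1,[-0.04,0,0],[0,0,0]],[-1,[-0.04,0,0],[0,0,0]]]}}

```text
time_s: 1.77
eef_pos: [428.3, 20.8, 231.2]
ee_rot: [-0.0, 0.525, 0.851, 0.0]
force: [0.3, 1.3, 0.9]
grip_width: 1.002
grip_force: 0.0
```

Request:
{"method": "servo_tool", "body": {"commands": [[-1,[-0.04,0,0],[0,0,0]],[-1,[-0.04,0,0],[0,0,0]],[-1,[-0.04,0,0],[0,0,0]],[-1,[-0.04,0,0],[0,0,0]],[-1,[-0.04,0,0],[0,0,0]],[-1,[0,0,0],[0,0,0]],[-1,[0,0,0],[0,0,0]]]}}

```text
time_s: 2.35
eef_pos: [517.7, -157.1, 230.2]
ee_rot: [-0.001, 0.526, 0.85, 0.0]
force: [0.6, 0.8, -0.1]
grip_width: 1.004
grip_force: 0.0
```

```bash
cat >> h.py <<'E'
def wcam(c,s):
    q=s["ee_rot"]; Rt=R.from_quat([q[1],q[2],q[3],q[0]]).as_matrix(); T=np.eye(4);T[:3,:3]=Rt;T[:3,3]=s["eef_pos"]
    W=T@np.asarray(c["T_tool_cam"]); Rm=W[:3,:3].T
    c=dict(c); c["rvec"]=cv2.Rodrigues(Rm)[0]; c["tvec"]=-Rm@W[:3,3]; return c
def snap(tag):
    import rig
    s=rig.sense(); c=wcam(rig.capture("wrist"),s); cv2.imwrite(f"pics/{tag}.png",c["pixels"][:,:,::-1]); np.savez(tag+".npz",**c); return s,c
E
python3 - <<'E'
from h import *
import rig
print([k for k in dir(rig) if not k.startswith('__')],getattr(rig,'grip_depth',None))
s,c=snap("w1");print(s["time_s"],s["eef_pos"],s["ee_rot"],c["T_tool_cam"])
P=cloud(c)
for k in("orange","blue"):
    for m,st,ce in blobs(mask(c,k)): print(k,st,ce.round(1),np.median(P[m],0).round(1))
E
```

```text
['PlanningError', 'capture', 'finish_job', 'grip_depth', 'sense'] 18.700000000000003
2.35 [ 517.67853858 -157.11734287  230.19036852] [-9.89805772e-04  5.26027011e-01  8.50467286e-01  1.26150698e-05] [[-1.02385005e-03 -9.61366716e-01 -2.75268941e-01  6.97061892e+01]
 [ 9.99999234e-01 -1.17562820e-03  3.86387793e-04  2.59891915e-01]
 [-6.95074294e-04 -2.75268334e-01  9.61367183e-01 -1.42170465e+02]
 [ 0.00000000e+00  0.00000000e+00  0.00000000e+00  1.00000000e+00]]
orange [ 54  76  51  36 652] [78.8 93.5] [ 322.9 -164.    49.4]
orange [437 255  32  41 455] [452.4 274.8] [ 712.4 -163.8   49.6]
blue [  20    0   68   42 1103] [51.1 17.2] [ 256.  -118.8    4.4]
blue [196 153  18  64 959] [204.6 184.3] [ 448.4 -202.     4.5]
blue [353 270  37  50 669] [372.5 291.9] [ 672.6 -232.1    4.6]
```

View pics/w1.png

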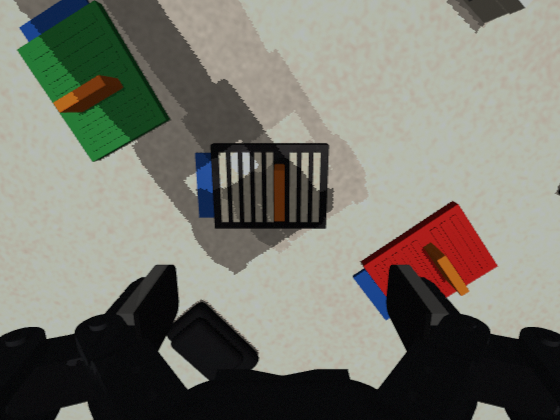

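The wrist view shows the black cassette centred at (270,186), with its tab at (279,192) in shadow and its tongue at (204,184). The green look-alike is at upper left and the red one at lower right.

```bash
python3 - <<'E'
from h import *
c=load("w1.npz");P=cloud(c);w=np.zeros((420,560),bool);w[135:240,190:335]=1
m=w&(P[...,2]>40)&(P[...,2]<56); m&=np.hypot(P[...,0]-518,P[...,1]+169)<60
print("tab pts",m.sum(),np.median(P[m],0),cv2.minAreaRect(P[m][:,:2].astype(np.float32)))
m=w&(P[...,2]>11)&(P[...,2]<18);print("frame",m.sum(),np.median(P[m],0),cv2.minAreaRect(P[m][:,:2].astype(np.float32)))
h=cv2.cvtColor(np.ascontiguousarray(c["pixels"]),cv2.COLOR_RGB2HSV)
o=(cv2.inRange(h,(3,120,40),(22,255,255))>0)&w; v,u=np.nonzero(o);r=cv2.minAreaRect(np.c_[u,v].astype(np.float32));print(r)
print(ray(c,cv2.boxPoints(r),50).round(1))
f=(h[...,2]<40)&w; v,u=np.nonzero(f);b=cv2.boxPoints(cv2.minAreaRect(np.c_[u,v].astype(np.float32)));print(ray(c,b,14).round(1))
E
```

```text
tab pts 571 [ 519.73965957 -167.03965197   49.43556226] ((520.2542114257812, -168.41859436035156), (9.605109214782715, 50.09805679321289), 26.519737243652344)
frame 9135 [ 507.62861683 -170.58102634   13.79795532] ((511.6086730957031, -172.80418395996094), (120.1630859375, 90.07818603515625), 26.492860794067383)
((278.9999694824219, 192.49998474121094), (56.99999237060547, 9.999998092651367), 90.0)
[[ 502.7 -143.2   50. ]
 [ 511.  -139.1   50. ]
 [ 535.5 -188.3   50. ]
 [ 526.9 -192.6   50. ]]
[[ 438.6 -157.8   14. ]
 [ 542.8 -105.9   14. ]
 [ 585.8 -185.2   14. ]
 [ 474.3 -240.8   14. ]]
```

Request:
{"method": "servo_tool", "body": {"commands": [[-1,[-0.0113,-0.0026,0],[0,0,0]],[-1,[0,0,0.035],[0,0,0]],[-1,[0,0,0.035],[0,0,0]],[-1,[0,0,0.035],[0,0,0]],[-1,[0,0,0.035],[0,0,0]],[-1,[0,0,0.03],[0,0,0]],[-1,[0,0,0.02],[0,0,0]],[-1,[0,0,0.02],[0,0,0]],[-1,[0,0,0],[0,0,0]],[-1,[0,0,0],[0,0,0]]]}}

```text
time_s: 3.23
eef_pos: [520.3, -166.7, 21.5]
ee_rot: [-0.0, 0.525, 0.851, -0.0]
force: [0.1, -1.1, 0.5]
grip_width: 0.999
grip_force: 0.0
```

Request:
{"method": "servo_tool", "body": {"commands": [[1,[0,0,0],[0,0,0]],[1,[0,0,0],[0,0,0]],[1,[0,0,0],[0,0,0]],[1,[0,0,0],[0,0,0]],[1,[0,0,0],[0,0,0]],[1,[0,0,0],[0,0,0]],[1,[0,0,0],[0,0,0]],[1,[0,0,0],[0,0,0]],[1,[0,0,0],[0,0,0]],[1,[0,0,0],[0,0,0]]], "squeeze": 40}}

```text
time_s: 4.07
eef_pos: [520.6, -167.3, 21.7]
ee_rot: [0.0, 0.525, 0.851, -0.0]
force: [-1.6, 0.6, 5.9]
grip_width: 0.107
grip_force: 40.1
```

Request:
{"method": "servo_tool", "body": {"commands": [[1,[0,0,-0.01],[0,0,0]],[1,[0,0,-0.03],[0,0,0]],[1,[0,0,-0.04],[0,0,0]],[1,[0,0,-0.04],[0,0,0]],[1,[0,0,-0.04],[0,0,0]],[1,[0,0,-0.04],[0,0,0]],[1,[0,0,-0.04],[0,0,0]],[1,[0,0,0],[0,0,0.97]],[1,[0,0,0],[0,0,0.97]],[1,[0,0,0],[0,0,0.97]]]}}

```text
time_s: 4.9
eef_pos: [520.2, -166.9, 262.0]
ee_rot: [0.0, 0.65, 0.76, 0.0]
force: [0.1, -0.1, -2.3]
grip_width: 0.112
grip_force: 39.3
```

Request:
{"method": "servo_tool", "body": {"commands": [[1,[0,0,0],[0,0,0.97]],[1,[0,0,0],[0,0,0.97]],[1,[0,0,0],[0,0,0.97]],[1,[0,0,0],[0,0,0.97]],[1,[0.039,-0.011,0],[0,0,0]],[1,[0.039,-0.011,0],[0,0,0]],[1,[0.039,-0.011,0],[0,0,0]],[1,[0.039,-0.011,0],[0,0,0]],[1,[0.039,-0.011,0],[0,0,0]],[1,[0.039,-0.011,0],[0,0,0]]]}}

```text
time_s: 5.73
eef_pos: [512.5, 77.8, 261.5]
ee_rot: [-0.0, 0.789, 0.615, -0.0]
force: [0.8, 0.3, -1.8]
grip_width: 0.108
grip_force: 39.4
```

Request:
{"method": "servo_tool", "body": {"commands": [[1,[0,0,0],[0,0,0]],[1,[0,0,0],[0,0,0]],[1,[0,0,0],[0,0,0]],[1,[0,0,0],[0,0,0]]]}}

```text
time_s: 6.07
eef_pos: [513.4, 74.9, 261.3]
ee_rot: [-0.0, 0.789, 0.615, -0.0]
force: [-1.0, -0.5, -2.2]
grip_width: 0.111
grip_force: 39.4
```

```bash
python3 - <<'E'
from h import *
s,c=snap("w2");print(s["time_s"],s["eef_pos"],s["ee_rot"],s["force"])
P=cloud(c)
for k in("orange","blue"):
    for m,st,ce in blobs(mask(c,k)): print(k,st,ce.round(1),np.median(P[m],0).round(1))
m=(np.abs(P[...,2]-64)<4)&(np.hypot(P[...,0]-523,P[...,1]-158)<160)
print(m.sum(),cv2.minAreaRect(P[m][:,:2].astype(np.float32)))
E
```

```text
6.0667 [513.36981924  74.91297659 261.28458942] [-1.67127612e-05  7.88854697e-01  6.14579720e-01 -1.86243440e-04] [-0.97289789 -0.51657583 -2.16181227]
orange [326  69  26  40 889] [338.3  88.7] [583.7 145.1  66.5]
orange [ 268  214   29  149 3743] [282.  288.4] [515.3  81.9 289. ]
orange [464 309  57  31 950] [491.6 324.1] [ 710.7 -158.9   40.6]
blue [ 160   31   34  112 2756] [177.   85.5] [442.6 184.   63.8]
blue [  93  186   47  134 3882] [116.5 250.8] [436.1  97.3 244.2]
21950 ((525.3961791992188, 159.99887084960938), (145.6227264404297, 243.08535766601562), 75.63859558105469)
```

View pics/w2.png

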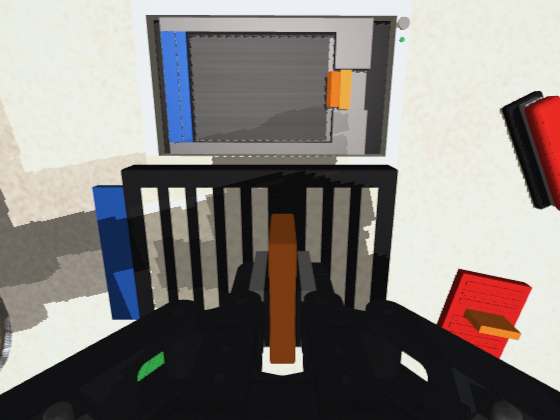

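The wrist view shows the bay from above: the blue lip at columns 160-193, the floor up to its end wall at column 333, the catch at (338,89), and the bay's sides at rows 33 and 142. The held cassette sits below it, parallel to the bay, with its tongue to the left.

```bash
python3 - <<'E'
from h import *
c=load("w2.npz");P=cloud(c);a=-.2495;H=np.array([523,158.4])
ex=np.array([np.cos(a),np.sin(a)]);ey=np.array([-ex[1],ex[0]])
X=(P[...,:2]-H)@ex;Y=(P[...,:2]-H)@ey;Z=P[...,2]
b=mask(c,"blue")>0;b[:, 230:]=0;b[150:]=0
print("lip X",np.percentile(X[b],[1,5,50,95,99]).round(1),"Y",np.percentile(Y[b],[1,99]).round(1),"Z",np.percentile(Z[b],[2,20,50,80,98]).round(1))
o=mask(c,"orange")>0;o[150:]=0
print("catch X",np.percentile(X[o],[1,50,99]).round(1),"Y",np.percentile(Y[o],[1,50,99]).round(1),"Z",np.percentile(Z[o],[2,50,98]).round(1))
for y in(-38,-28,28,38,0):
    k=(abs(Y-y)<2)&(Z<90);xs=np.arange(-120,124,3.)
    print(y,[(int(x),int(round(np.median(Z[k&(abs(X-x)<1.5)])))) if (k&(abs(X-x)<1.5)).any() else None for x in xs])
for x in(-20,0,20):
    k=(abs(X-x)<2)&(Z<90);print("x",x,[(int(y),int(round(np.median(Z[k&(abs(Y-y)<1)])))) for y in range(-56,58,2) if (k&(abs(Y-y)<1)).any()])
# held cassette
q=(Z>200);print("heldtongue")
b=mask(c,"blue")>0;b[:,200:]=0;b[:170]=0;v,u=np.nonzero(b);print(X[b].min(),np.percentile(X[b],[1,99]),np.percentile(Y[b],[1,99]),np.percentile(Z[b],[5,50,95]))
t=(mask(c,"orange")>0);t[:210]=0;t[:,400:]=0;print("tab",np.percentile(X[t],[1,99]),np.percentile(Z[t],[5,50,95]))
E
```

```text
lip X [-101.4  -94.3  -84.1  -73.9  -73.2] Y [-44.2  49.1] Z [61.8 63.1 63.8 64.5 65.5]
catch X [52.2 62.2 73. ] Y [-14.7   1.9  18.7] Z [50.3 66.5 73.2]
-38 [(-120, 64), (-117, 64), (-114, 63), (-111, 64), (-108, 58), (-105, 44), (-102, 45), None, (-96, 63), (-93, 64), (-90, 64), (-87, 64), (-84, 64), (-81, 64), (-78, 64), (-75, 62), (-72, 50), (-69, 50), (-66, 50), (-63, 50), (-60, 50), (-57, 50), (-54, 50), (-51, 50), (-48, 50), (-45, 50), (-42, 50), (-39, 50), (-36, 50), (-33, 50), (-30, 50), (-27, 50), (-24, 50), (-21, 51), (-18, 50), (-15, 50), (-12, 50), (-9, 51), (-6, 50), (-3, 50), (0, 50), (3, 50), (6, 50), (9, 50), (12, 50), (15, 50), (18, 50), (21, 50), (24, 50), (27, 50), (30, 50), (33, 50), (36, 50), (39, 50), (42, 50), (45, 50), (48, 50), (51, 50), (54, 50), (57, 50), (60, 62), (63, 64), (66, 63), (69, 64), (72, 64), (75, 63), (78, 64), (81, 64), (84, 64), (87, 63), (90, 64), None, (96, 44), (99, 44), (102, 44), (105, 44), (108, 44), (111, 55), (114, 64), (117, 64), (120, 63), (123, 64)]
-28 [(-120, 64), (-117, 63), (-114, 64), (-111, 63), (-108, 57), (-105, 44), (-102
[... 4659 characters left out ...]
-40, 50), (-38, 50), (-36, 50), (-34, 50), (-32, 50), (-30, 49), (-28, 50), (-26, 50), (-24, 50), (-22, 50), (-20, 50), (-18, 50), (-16, 50), (-14, 50), (-12, 51), (-10, 50), (-8, 50), (-6, 50), (-4, 50), (-2, 50), (0, 50), (2, 50), (4, 50), (6, 50), (8, 50), (10, 49), (12, 49), (14, 50), (16, 50), (18, 50), (20, 50), (22, 50), (24, 50), (26, 50), (28, 49), (30, 50), (32, 50), (34, 50), (36, 50), (38, 50), (40, 50), (42, 50), (44, 50), (46, 50), (48, 50), (50, 60), (52, 64), (54, 64), (56, 63)]
heldtongue
-212.56381026757543 [-76.08643744 -61.6855794 ] [-117.85459255  -49.21212389] [243.13236827 244.15605631 245.17166966]
tab [ 6.99108534 16.12935012] [265.98667846 288.9822084  289.99732023]
```

Request:
{"method": "servo_tool", "body": {"commands": [[1,[0.0284,0.0004,0],[0,0,0]],[1,[0.0284,0.0004,0],[0,0,0]],[1,[0.0284,0.0004,0],[0,0,0]],[1,[0,0,0.035],[-0.44,0,0]],[1,[0,0,0.035],[-0.44,0,0]],[1,[0,0,0.035],[-0.44,0,0]],[1,[0,0,0],[-0.44,0,0]],[1,[0,0,0],[-0.44,0,0]],[1,[0,0,0],[0,0,0]],[1,[0,0,0],[0,0,0]]]}}

```text
time_s: 6.95
eef_pos: [540.0, 156.4, 156.7]
ee_rot: [0.09, 0.784, 0.611, 0.07]
force: [0.5, 0.4, -1.9]
grip_width: 0.105
grip_force: 39.6
```

```bash
cat >> h.py <<'E'
def state(s=None):
    """tool pose and tongue tip / free edge in the bay frame (e=0), mm"""
    import rig
    s=s or rig.sense(); a=-.2495; F=np.array([[np.cos(a),np.sin(a),0],[-np.sin(a),np.cos(a),0],[0,0,1]])
    q=s["ee_rot"]; Rt=F@R.from_quat([q[1],q[2],q[3],q[0]]).as_matrix(); p=F@(s["eef_pos"]-[521.2,160.9,0])
    f=lambda x,z:(p+Rt@[0,x-10,22.1-z]).round(1)
    y=Rt[:,1]; print("t",round(s["time_s"],2),"tcp",p.round(1),"tip",f(-78,0),"free",f(60,0),"pitch",round(float(np.arcsin(y[2])),3),"yaw",round(float(np.arctan2(y[1],y[0])),4),"roll",round(float(Rt[2,0]),3),"F",(F@s["force"]).round(1),"gf",round(s["grip_force"],1)); return p,Rt
E
python3 - <<'E'
from h import *
p,Rt=state()
s,c=snap("w3");P=cloud(c);B=np.array([521.2,160.9]);a=-.2495;ex=np.array([np.cos(a),np.sin(a)]);ey=np.array([-ex[1],ex[0]])
for m,st,ce in blobs(mask(c,"blue")):
    Q=P[m];d=Q[:,:2]-B;print("blue",st,np.percentile(d@ex,[1,50,99]).round(1),np.percentile(d@ey,[1,50,99]).round(1),np.percentile(Q[:,2],[2,50,98]).round(1))
c=capture("scene") if 0 else None
E
```

```text
t 6.95 tcp [ 19.4   0.3 156.7] tip [-61.3   0.  115.2] free [ 73.1   0.4 146.6] pitch 0.229 yaw 0.0027 roll -0.0 F [ 0.4  0.5 -1.9] gf 39.6
blue [  58  146   82  174 8346] [-92.9 -74.1 -48.4] [-45.7   6.3  47.1] [ 62.5  65.1 123.6]
```

Request:
{"method": "servo_tool", "body": {"commands": [[1,[0,-0.006,0.019],[0,0,0]],[1,[0,-0.006,0.018],[0,0,0]],[1,[0,-0.003,0.01],[0,0,0]],[1,[0,-0.002,0.007],[0,0,0]],[1,[0,-0.0014,0.0043],[0,0,0]],[1,[0,0,0],[0,0,0]],[1,[0,0,0],[0,0,0]],[1,[0,0,0],[0,0,0]]]}}

```text
time_s: 7.67
eef_pos: [536.0, 158.2, 96.4]
ee_rot: [0.091, 0.783, 0.611, 0.071]
force: [-0.7, 1.1, -1.9]
grip_width: 0.106
grip_force: 39.5
```

```bash
python3 - <<'E'
from h import *
import rig
p,Rt=state()
s,c=snap("w4");P=cloud(c);B=np.array([521.2,160.9]);a=-.2495;ex=np.array([np.cos(a),np.sin(a)]);ey=np.array([-ex[1],ex[0]])
b=mask(c,"blue")>0
D=(P[...,:2]-B);X=D@ex;Y=D@ey;Z=P[...,2]
for y in(-30,-10,0,10,30):
    k=(abs(Y-y)<1.5)&(X>-95)&(X<-40)&(Z<120);i=np.argsort(X[k]);print(y,[(round(float(x)),round(float(z))) for x,z in zip(X[k][i][::6],Z[k][i][::6])])
top=c["pixels"];cv2.imwrite("pics/w4c.png",top[100:400,20:320,::-1])
E
```

```text
t 7.67 tcp [15.   1.1 96.4] tip [-65.5   0.8  54.7] free [68.8  1.3 86.4] pitch 0.232 yaw 0.0036 roll 0.001 F [-1.   0.9 -1.9] gf 39.5
-30 [(-94, 63), (-93, 64), (-92, 64), (-92, 64), (-91, 65), (-90, 64), (-90, 65), (-90, 64), (-89, 64), (-89, 65), (-88, 65), (-87, 64), (-87, 64), (-86, 65), (-86, 63), (-86, 64), (-85, 64), (-85, 64), (-84, 65), (-83, 64), (-83, 64), (-83, 63), (-82, 64), (-82, 64), (-81, 64), (-81, 63), (-80, 65), (-80, 63), (-79, 63), (-78, 64), (-78, 65), (-77, 64), (-77, 64), (-77, 64), (-76, 63), (-75, 64), (-75, 63), (-74, 49), (-74, 65), (-74, 65), (-73, 49), (-73, 63), (-73, 50), (-73, 50), (-72, 50), (-72, 50), (-72, 64), (-72, 64), (-71, 61), (-71, 63), (-71, 64), (-71, 50), (-70, 49), (-70, 49), (-69, 50), (-66, 59), (-65, 61), (-65, 59), (-64, 59), (-63, 61), (-63, 61), (-62, 61), (-62, 61), (-61, 59), (-61, 62), (-60, 61), (-59, 61), (-59, 62), (-58, 61), (-58, 62), (-57, 62), (-56, 61), (-56, 62), (-55, 61), (-55, 62), (-54, 63), (-54, 63), (-53, 62)]
-10 [(-94, 63), (-93, 64), (-92, 64), (-92, 64), (-92, 65), (-91, 64), (-91, 63), (-90, 63), (-90, 65)
[... 4482 characters left out ...]
1, 61), (-71, 50), (-71, 50), (-70, 50), (-70, 51), (-70, 49), (-67, 58), (-66, 59), (-65, 60), (-65, 60), (-65, 60), (-64, 60), (-64, 60), (-63, 60), (-63, 60), (-62, 60), (-62, 62), (-61, 62), (-61, 61), (-60, 61), (-60, 59), (-60, 62), (-59, 61), (-59, 60), (-58, 61), (-58, 62), (-57, 61), (-57, 63), (-56, 63), (-56, 62), (-56, 62), (-55, 63), (-55, 62), (-55, 61), (-54, 63), (-54, 63), (-53, 63), (-53, 63), (-50, 71), (-50, 73), (-50, 72), (-49, 72), (-49, 72), (-48, 74), (-48, 73), (-48, 74), (-47, 73), (-47, 73), (-46, 75), (-46, 73), (-46, 75), (-45, 74), (-45, 75), (-44, 75), (-44, 74), (-44, 73), (-43, 74), (-43, 75), (-42, 76), (-42, 75), (-41, 75), (-41, 76), (-41, 76), (-40, 77)]
```

View pics/w4.png

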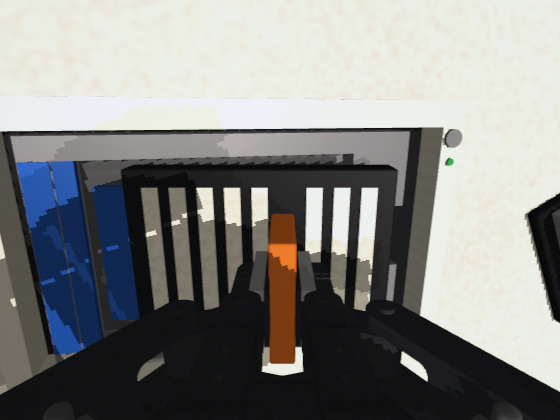

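The picture shows the tongue (column 112) in the bay with its tip about 5 mm short of the lip edge (column 95). It is parallel to the bay and the free end is raised. Next I lower it and slide it under.

Request:
{"method": "servo_tool", "body": {"commands": [[1,[-0.0008,-0.0007,0.0029],[0,0,0]],[1,[0,0,0],[0,0,0]],[1,[0,-0.0027,-0.0006],[0,0,0]],[1,[0,-0.0027,-0.0006],[0,0,0]],[1,[0,-0.0027,-0.0006],[0,0,0]],[1,[0,-0.0027,-0.0006],[0,0,0]],[1,[0,0,0],[0,0,0]],[1,[0,0,0],[0,0,0]],[1,[0,0,0],[0,0,0]]]}}

```text
time_s: 8.47
eef_pos: [524.6, 160.1, 92.5]
ee_rot: [0.091, 0.783, 0.611, 0.071]
force: [-0.2, 0.1, -2.0]
grip_width: 0.113
grip_force: 39.6
```

```bash
python3 -c "
from h import *
state()"
```

```text
t 8.47 tcp [ 3.5  0.1 92.5] tip [-77.1  -0.2  50.9] free [57.2  0.3 82.4] pitch 0.231 yaw 0.0038 roll 0.0 F [-0.2  0.  -2. ] gf 39.6
```

Request:
{"method": "servo_tool", "body": {"commands": [[1,[0,-0.001,-0.0002],[0,0,0]],[1,[0,-0.001,-0.0002],[0,0,0]],[1,[0,0,0],[0,0,0]],[1,[0,0,0],[0,0,0]]]}}

```text
time_s: 8.8
eef_pos: [522.5, 160.6, 92.3]
ee_rot: [0.091, 0.783, 0.611, 0.071]
force: [-0.0, -0.8, -1.7]
grip_width: 0.107
grip_force: 39.6
```

Request:
{"method": "servo_tool", "body": {"commands": [[1,[0,-0.001,-0.0002],[0,0,0]],[1,[0,0,0],[0,0,0]],[1,[0,0,0],[0,0,0]]]}}

```text
time_s: 9.05
eef_pos: [522.0, 160.8, 92.6]
ee_rot: [0.091, 0.783, 0.611, 0.071]
force: [2.1, -1.3, -1.3]
grip_width: 0.109
grip_force: 39.5
```

```bash
python3 -c "
from h import *
state()"
```

```text
t 9.05 tcp [ 0.8  0.1 92.6] tip [-79.8  -0.2  50.9] free [54.6  0.3 82.5] pitch 0.232 yaw 0.0037 roll 0.0 F [ 2.3 -0.7 -1.3] gf 39.5
```

Request:
{"method": "servo_tool", "body": {"commands": [[1,[0,0.0004,0.0019],[0.191,0,0]],[1,[0,0.0004,0.0019],[0.191,0,0]],[1,[0,0.0004,0.0019],[0.191,0,0]],[1,[0,0,0],[0,0,0]],[1,[0,0,0],[0,0,0]]]}}

```text
time_s: 9.47
eef_pos: [524.0, 160.1, 86.7]
ee_rot: [0.067, 0.786, 0.613, 0.052]
force: [3.2, -1.0, -1.1]
grip_width: 0.111
grip_force: 39.7
```

```bash
python3 -c "
from h import *
state()"
```

```text
t 9.47 tcp [ 2.9 -0.  86.7] tip [-80.1  -0.3  50. ] free [56.   0.1 73.4] pitch 0.17 yaw 0.0034 roll -0.0 F [ 3.4 -0.2 -1.1] gf 39.7
```

Contact is light, about 3 N. I continue swinging.

Request:
{"method": "servo_tool", "body": {"commands": [[1,[0,0.0004,0.0018],[0.191,0,0]],[1,[0,0.0004,0.0018],[0.191,0,0]],[1,[0,0,0],[0,0,0]],[1,[0,0,0],[0,0,0]]]}}

```text
time_s: 9.8
eef_pos: [525.3, 159.9, 83.4]
ee_rot: [0.051, 0.787, 0.614, 0.04]
force: [1.0, -1.3, -0.4]
grip_width: 0.11
grip_force: 39.8
```

Request:
{"method": "servo_tool", "body": {"commands": [[1,[0,0.0005,0.0018],[0.191,0,0]],[1,[0,0.0005,0.0018],[0.191,0,0]],[1,[0,0,0],[0,0,0]],[1,[0,0,0],[0,0,0]]]}}

```text
time_s: 10.13
eef_pos: [526.4, 159.6, 79.7]
ee_rot: [0.035, 0.788, 0.614, 0.027]
force: [1.0, -0.2, -2.1]
grip_width: 0.111
grip_force: 39.6
```

```bash
python3 -c "
from h import *
state()"
```

```text
t 10.13 tcp [ 5.3  0.  79.7] tip [-80.3  -0.3  49.8] free [57.1  0.2 62.1] pitch 0.089 yaw 0.0034 roll -0.0 F [ 1.1  0.1 -2.1] gf 39.6
```

```bash
cat >> h.py <<'E'
def plane(tag):
    s,c=snap(tag);state(s);P=cloud(c);a=-.2495;ex=np.array([np.cos(a),np.sin(a)]);ey=np.array([-ex[1],ex[0]])
    D=P[...,:2]-[521.2,160.9];X=D@ex;Y=D@ey;Z=P[...,2]; print("torque",s["wrist_torque"].round(2))
    for x in range(-76,84,4):
        k=(abs(X-x)<2)&(Y>30)&(Y<43)&(Z<110)&(Z>46)
        if k.sum()>5: print((x,round(float(np.percentile(Z[k],80)),1)),end=" ")
    o=(mask(c,"orange")>0)&(X>45)&(X<80)&(abs(Y)<20)
    if o.any(): print("\ncatch X",np.percentile(X[o],[1,50,99]).round(1),"Z",np.percentile(Z[o],[2,50,98]).round(1))
    else: print("catch unseen")
E
python3 -c "
from h import *
plane('w5')"
```

```text
t 10.13 tcp [ 5.3  0.  79.7] tip [-80.3  -0.3  49.8] free [57.1  0.2 62.1] pitch 0.089 yaw 0.0034 roll -0.0 F [ 1.1  0.1 -2.1] gf 39.6
torque [ 0.04 -0.06 -0.06]
(-76, 64.0) (-72, 63.6) (-68, 56.1) (-64, 65.7) (-60, 66.2) (-56, 66.7) (-52, 67.4) (-48, 67.5) (-44, 67.8) (-40, 68.4) (-36, 68.6) (-32, 68.8) (-28, 69.5) (-24, 69.7) (-20, 69.9) (-16, 70.5) (-12, 70.8) (-8, 71.0) (-4, 71.7) (0, 71.7) (4, 71.9) (8, 72.3) (12, 72.7) (16, 73.1) (20, 73.7) (24, 73.8) (28, 74.3) (32, 74.7) (36, 74.9) (40, 75.3) (44, 75.9) (48, 75.9) (52, 76.1) (56, 76.2) (60, 64.1) (64, 64.1) (68, 64.2) (72, 64.1) (76, 64.2) (80, 64.2) 
catch X [58.3 68.9 78.6] Z [59.6 65.7 73.1]
```

The cassette follows rigidly, and the catch is pushed back about 4 mm as expected. I swing it the rest of the way.

Request:
{"method": "servo_tool", "body": {"commands": [[1,[0,0.0005,0.0018],[0.191,0,0]],[1,[0,0.0005,0.0018],[0.191,0,0]],[1,[0,0,0],[0,0,0]],[1,[0,0,0],[0,0,0]]]}}

```text
time_s: 10.52
eef_pos: [527.4, 159.3, 76.0]
ee_rot: [0.019, 0.788, 0.615, 0.015]
force: [-0.1, 1.1, -2.9]
grip_width: 0.112
grip_force: 39.5
```

Request:
{"method": "servo_tool", "body": {"commands": [[1,[0,0.0005,0.0018],[0.191,0,0]],[1,[0,0.0005,0.0018],[0.191,0,0]],[1,[0,0,0.0004],[0.08,0,0]],[1,[0,0,0],[0,0,0]],[1,[0,0,0],[0,0,0]]]}}

```text
time_s: 10.93
eef_pos: [529.1, 158.8, 72.4]
ee_rot: [0.001, 0.789, 0.615, 0.001]
force: [-0.2, 0.7, -3.2]
grip_width: 0.108
grip_force: 39.5
```

```bash
python3 -c "
from h import *
plane('w6')"
```

```text
t 10.93 tcp [ 8.2 -0.  72.4] tip [-79.8  -0.4  50.2] free [58.2  0.1 50.5] pitch 0.002 yaw 0.0036 roll -0.0 F [-0.3  0.6 -3.2] gf 39.5
torque [-0.    0.05 -0.01]
(-76, 63.8) (-72, 63.6) (-68, 55.2) (-64, 55.6) (-60, 64.6) (-56, 64.8) (-52, 64.9) (-48, 65.1) (-44, 64.8) (-40, 65.0) (-36, 65.1) (-32, 64.7) (-28, 65.0) (-24, 65.2) (-20, 64.8) (-16, 65.2) (-12, 65.3) (-8, 64.8) (-4, 65.1) (0, 65.1) (4, 64.9) (8, 64.9) (12, 64.8) (16, 64.9) (20, 65.2) (24, 65.2) (28, 64.9) (32, 65.1) (36, 65.3) (40, 64.9) (44, 65.2) (48, 65.3) (52, 65.0) (56, 65.0) (60, 63.6) (64, 64.1) (68, 64.1) (72, 64.0) (76, 64.1) (80, 64.1) 
catch X [54.3 64.1 75.7] Z [61.  67.  72.8]
```

The catch has snapped back to 54.3 mm and the cassette is level, about 1 mm high. I seat it with a light push, open part-way and lift off.

Request:
{"method": "servo_tool", "body": {"commands": [[1,[0,0,0.0008],[0,0,0]],[1,[0,0,0],[0,0,0]],[1,[0,0,0],[0,0,0]]]}}

```text
time_s: 11.23
eef_pos: [529.0, 159.0, 72.0]
ee_rot: [0.001, 0.788, 0.615, 0.001]
force: [0.8, -0.6, -2.0]
grip_width: 0.108
grip_force: 39.7
```

Request:
{"method": "servo_tool", "body": {"commands": [[0.4,[0,0,0],[0,0,0]],[0.4,[0,0,0],[0,0,0]],[0.4,[0,0,0],[0,0,0]],[0.4,[0,0,0],[0,0,0]],[0.4,[0,0,0],[0,0,0]],[0.4,[0,0,0],[0,0,0]]]}}

```text
time_s: 11.73
eef_pos: [529.0, 159.0, 71.9]
ee_rot: [0.001, 0.788, 0.615, 0.001]
force: [0.0, -0.6, 0.2]
grip_width: 0.303
grip_force: 0.0
```

```bash
python3 -c "
from h import *
plane('w7')"
```

```text
t 11.73 tcp [ 8.   0.1 71.9] tip [-79.9  -0.3  49.6] free [58.1  0.3 49.9] pitch 0.002 yaw 0.0037 roll 0.0 F [ 0.2 -0.5  0.2] gf 0.0
torque [-0.02 -0.02  0.05]
(-76, 64.0) (-72, 63.5) (-68, 54.5) (-64, 54.7) (-60, 63.9) (-56, 64.0) (-52, 64.2) (-48, 64.4) (-44, 64.0) (-40, 64.3) (-36, 64.5) (-32, 64.2) (-28, 64.3) (-24, 64.4) (-20, 64.1) (-16, 64.3) (-12, 64.4) (-8, 64.1) (-4, 64.3) (0, 64.5) (4, 64.1) (8, 64.0) (12, 64.0) (16, 64.1) (20, 64.3) (24, 64.5) (28, 64.0) (32, 64.2) (36, 64.4) (40, 64.0) (44, 64.4) (48, 64.4) (52, 64.1) (56, 64.1) (60, 63.3) (64, 64.2) (68, 64.1) (72, 64.1) (76, 64.1) (80, 64.1) 
catch X [54.3 64.  75.8] Z [61.4 67.2 72.8]
```

Request:
{"method": "servo_tool", "body": {"commands": [[0.4,[0,0,-0.01],[0,0,0]],[0.4,[0,0,-0.03],[0,0,0]],[0.4,[0,0,-0.04],[0,0,0]],[0.4,[0,0,-0.04],[0,0,0]],[0.4,[0,0,-0.03],[0,0,0]],[0.4,[0,0,0],[0,0,0]],[0.4,[0,0,0],[0,0,0]],[0.4,[0,0,0],[0,0,0]]]}}

```text
time_s: 12.45
eef_pos: [528.2, 159.0, 221.3]
ee_rot: [0.0, 0.788, 0.615, 0.0]
force: [-0.2, 0.2, 0.1]
grip_width: 0.304
grip_force: 0.0
```

```bash
python3 -c "
from h import *
plane('w8')"
```

```text
t 12.45 tcp [ 7.200e+00 -1.000e-01  2.213e+02] tip [-80.7  -0.4 199.1] free [5.730e+01 1.000e-01 1.993e+02] pitch 0.001 yaw 0.0037 roll -0.0 F [-0.2  0.1  0.1] gf 0.0
torque [-0.01 -0.    0.05]
(-76, 64.3) (-72, 63.7) (-68, 54.3) (-64, 54.6) (-60, 64.0) (-56, 64.2) (-52, 64.2) (-48, 64.5) (-44, 64.5) (-40, 64.5) (-36, 64.4) (-32, 64.1) (-28, 64.6) (-24, 64.3) (-20, 64.2) (-16, 64.3) (-12, 64.4) (-8, 64.3) (-4, 64.4) (0, 64.4) (4, 64.1) (8, 64.1) (12, 64.0) (16, 64.2) (20, 64.5) (24, 64.7) (28, 64.0) (32, 64.3) (36, 64.9) (40, 64.0) (44, 64.3) (48, 64.7) (52, 64.2) (56, 64.2) (60, 63.1) (64, 64.0) (68, 63.9) (72, 64.1) (76, 64.0) (80, 64.1) 
catch X [54.5 64.8 75.6] Z [62.6 66.6 72.9]
```

View pics/w8.png

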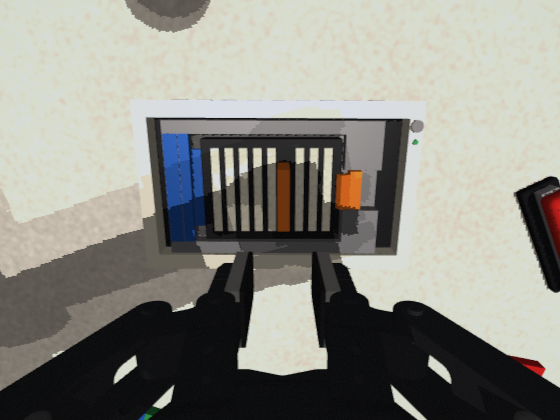

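The picture shows the cassette lying flat in the bay, its tongue under the lip (column 197) and the catch over its free end (345,190). The gripper is clear, so I hand in.

```bash
python3 -c "
from rig import *
print(finish_job())"
```

```text
the job is handed in; nothing more can be done
None
```

The filter cassette is fitted and the job is handed in at about 12.5 s on the robot's clock: by camera it lies flat and flush, tongue under the lip and catch snapped home, with the gripper released and clear; no verdict came back.

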